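Hold the filling funnel over the jar on the scale

ROBOT

A 6-joint arm with a two-finger parallel gripper is mounted at the origin on the work surface; the furniture and walls round the work are solid. World frame = base frame: x ahead of the robot, y to its left, z up, the work surface at z = 0. Lengths are in mm, angles in rad, forces in N, time in s.
With the tool pointing down it reaches from about 400 to 925 mm from the base axis. Payload 12.5 kg.
Tool frame: the origin (TCP) lies midway between the tips of the shut fingers; the grasp point (between the pads) lies 19 mm behind it; z points along the fingers, y is the line along which they close (so a half turn about z gives the same grasp; the last joint's range is limited). The gripper opens to 95 mm and grips with 3 to 60 N. Pads are 20 mm wide; open, the fingers measure 119 mm over their backs; the gripper's body (75 mm by 180 mm) begins 59 mm behind the grasp point.
Start: joints at [1.179, 0.491, 1.559, -0, 1.092, -0.106], TCP at [176.186, 599.671, 214.661] pointing down, gripper open.
Joint ranges: [-3.1, 3.1], [-0.84, 2.19], [0.05, 2.79], [-1.13, 4.28], [0.06, 2.93], [-2.69, 2.69]. Speed limits (rad/s): [2.22, 2.22, 2.79, 3.14, 3.14, 3.14].

INTERFACE

Orientations are given as [roll, pitch, yaw] about the fixed x, y, z axes, in that order (R = Rz(yaw) Ry(pitch) Rx(roll)).
In Python, from cell import * gives the robot as it stands. The module is installed in compiled form; this text tells all that it offers.
- The arm moves only by the tool arm_command, never from a script. Its arguments are lists of equal length, an entry for each row: "delta_pos": the shift along the world's x, y, z in units of 250 mm (1.0 is 250 mm), a list of three; "delta_rot": the turn, a rotation vector about the world's x, y, z in units of 90 degrees (1.0 is 90 degrees), a list of three; "claw": the closure, from 0 (fully open) to 1 (shut). In form: {"delta_pos": [[tx, ty, tz], ...], "delta_rot": [[wx, wy, wz], ...], "claw": [claw, ...]}. A call has exactly 5 rows; each row is the pose to reach, as a shift and turn from the pose commanded when the call began; what a row does not reach only later rows make up. A row lasts 1/12 s, in which the tool goes at most 41.7 mm and 7.16 degrees, less where a joint would pass 70% of its speed; a pose out of reach is approached as far as the arm can. A call with a number of a shift or a turn outside -1 to 1 is refused whole. A call with a gripper value outside its range is refused whole. The fingers move at their own pace and stop on an object; the grip force is fixed at half the most. Time passes only in rows, so rows that repeat a pose let the fingers close, or fill a call up. It gives the time, the measured TCP pose, the force, the opening and the grip force at its end, in the units of the state.
- state(): the state, without advancing time (a new reading comes with each control period).
- read_camera(name): name is "side" or "top" or "wrist"; returns the picture (480x640x3 uint8, red, green, blue); there is no depth.
- calibration(name): a dict with "camera_matrix" (3x3 intrinsics, pixels), "T" (4x4, takes a point from camera to world coordinates). Camera axes: x right, y down, z forward; pixel columns grow to the right and rows downward; lengths in mm; the calibration is good to about 2 mm. A picture is of the moment at which its call begins: read the wrist's pose just before it. calibration takes no time and is no camera call; for the wrist camera it gives the pose at the moment of the call.
- job_done(): hands the job in; it is judged then, once.
The state is a dict: "t": time; "joints": joint angles; "qvel": joint speeds; "tau": joint torques, N m; "eef_pos": TCP position; "tcp_rot": TCP orientation; "ft_force": force on the tool from outside, world axes, zero at the start; "moment": the same for the moment, N m; "opening": opening from 0.0 (shut) to 1.0 (fully open); "grip_force": force on a finger pad.
Only numpy, scipy, OpenCV 4.12 (cv2) and the standard library are available. Lean on these libraries where they do the work, as an engineer would, in place of code of your own. Each camera call takes 0.05 s, during which the arm holds its last target. There are 200 camera calls.

TASK

The open glass jar on the bench scale is about to be filled by weight, so nothing may touch the jar or the scale. Lift the steel funnel by its wooden grip up and off the forked hook of its stand, and carry it over the jars and the moss bowl without knocking anything. Finish while holding it upright and still over the jar, the end of its spout centred over the jar's mouth and about one centimetre above it, touching nothing but the gripper: do not put it down or let go.

Things in the scene. Friction and masses are not known exactly. Their poses are not given: they have to be found in the camera images.
- funnel: steel funnel, 0.24 kg, 163 mm high; origin at the centre of the spout's lower end, z up its axis. Spout 20 mm wide, 36 mm long, then a cone to a rim 104 mm across, 98 mm above the spout's end. Flat straps rise from the rim at y = +-53 mm to a cross bar along y. It hangs upright, free to swing about the bar, and stays upright when its grip's flat sides are pinched squarely
- funnel_grip (a point): middle of the funnel's cross bar, 150 mm straight above the spout's end; axes as the funnel's. Between the straps the bar is a wooden grip with flat sides, 20 mm thick (x), 104 mm long (y), 26 mm high; 10 mm steel pins go on to y = +-84 mm and lie in the hook. Pinch the grip from above at its middle, fingers closing along the funnel's x
- hook_stand: fixed tool stand, left or right of the robot (the scale on the other side): steel base plate 150 x 110 x 8 mm, a 16 mm post at x = +75 mm, 184 mm high, from which a fork of two 8 mm prongs reaches to -x at y = +-66 mm, outside the funnel's rim. Origin on the bench straight below the hung cross bar, z up
- hook_seat (a point): middle between the prongs' V-shaped seats, where the cross bar's axis lies while the funnel hangs: 175 mm above the bench, the spout's end at 25 mm; axes as the stand's. The prongs' upturned tips, 18 mm to -x, end 19 mm higher. Straight up, the bar is off the hook after 30 mm, but the spout is still between the prongs: then draw it out 50 mm to -x, or lift it above the tips
- scale: fixed grey electronic bench scale, 160 x 130 mm, display to -x; origin on the bench below the middle of its round steel pan (106 mm diameter), whose top is 42 mm above the bench
- open_jar: open clear glass jar without lid, loose, standing on the scale's pan, body 68 mm diameter, 90 mm high with a short neck of 56 mm outside diameter; origin at the centre of its underside, z up
- jar_mouth (a point): centre of the jar's mouth in the plane of its rim, 90 mm above its underside, 132 mm above the bench; the mouth is 50 mm wide inside
- moss_bowl: loose bowl heaped with moss, 212 mm across, 154 mm high, at the back between stand and scale; origin at its underside; leave it alone
- jar_1: loose jar with red lid, 65 mm diameter, 99 mm high, between stand and scale; origin at its underside; leave it alone
- jar_2: loose jar with yellow lid, 66 mm diameter, 110 mm high, between stand and scale; origin at its underside; leave it alone
Things that resemble listed ones, but are neither listed nor needed, are in the scene too. Leave any green look-alike of the open_jar alone.

How it is judged:
By the outcome, as a careful person would: the job done as asked, in the order asked, and still so for the second after the job is handed in, while the arm keeps its last pose, push and grip.
It also fails if it takes over 50 s, if anything falls off the work surface, if the arm or the gripper's body presses on something with over 40 N, if the wrist force passes 120 N, or if a joint passes its speed limit or range.

## Working session

There is one attempt and no reset: what is moved stays moved. The work goes in short steps, Python scripts to look and compute and a tool call to move; the robot and the scene stay as the last step left them, time stands still between calls to the robot, and variables do not carry over. Pictures are saved under pics/ and viewed, at most 10 in all, crops included, and the job is handed in when it is done.

Besides the shell and the picture viewer there is one more tool, called after "Emit:" by a JSON object that holds its "api" and its "payload". arm_command: Moves the arm, as the interface text tells. Shifts and turns lie within -1 to 1; 1 stands for 250 mm of shift or 90 degrees of turn. Its arguments: {"type":"object","properties":{"delta_pos":{"type":"array"},"delta_rot":{"type":"array"},"claw":{"type":"array"}},"required":["delta_pos","delta_rot","claw"]}

```bash
mkdir -p pics
python3 - <<'E'
from cell import *
import cv2,numpy as np
for n in("side","top"):
    im=read_camera(n); cv2.imwrite(f"pics/{n}0.png",im[:,:,::-1])
    c=calibration(n); print(n,np.round(c["camera_matrix"],1).tolist(),np.round(c["T"],3).tolist())
s=state();print(s["t"],s["eef_pos"],s["tcp_rot"],s["opening"])
E
```

```text
side [[435.7, 0.0, 319.8], [0.0, 435.7, 244.6], [0.0, 0.0, 1.0]] [[0.979, -0.1, 0.176, 318.51], [-0.201, -0.411, 0.889, -753.667], [-0.016, -0.906, -0.423, 495.411], [0.0, 0.0, 0.0, 1.0]]
top [[452.6, 0.0, 322.0], [0.0, 452.6, 246.3], [0.0, 0.0, 1.0]] [[-0.026, -0.982, 0.187, 305.242], [-0.999, 0.022, -0.025, 20.553], [0.021, -0.187, -0.982, 978.457], [0.0, 0.0, 0.0, 1.0]]
0.1 [176.08750715 599.44840611 214.11686052] [-3.14057044e+00 -1.03520533e-04  2.85578487e+00] 1.0019380122852781
```

View pics/side0.png

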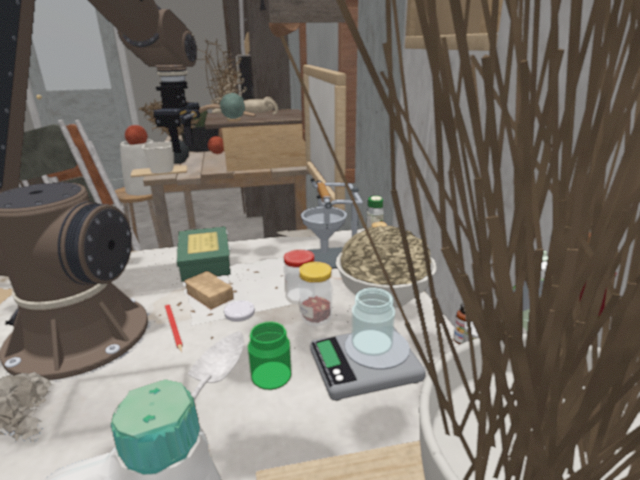

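View pics/top0.png

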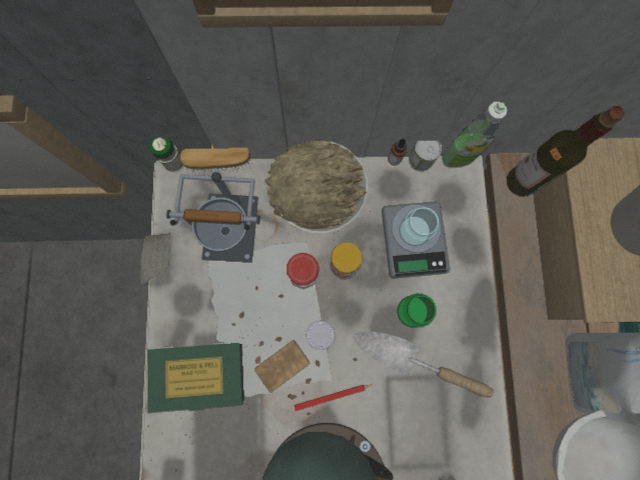

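The top view shows the stand with the funnel on the left: grip bar from about (170,216) to (258,218), post top (217,179). The scale is at (415,240), with two candidate open jars: clear glass at (418,228) on the pan and green at (417,310) on the bench. The clear one on the pan fits the description and the green one is the look-alike. Next I'll enlarge both areas.

Run:
```python
import cv2,numpy as np
t=cv2.imread("pics/top0.png")
a=cv2.resize(t[160:270,150:270],None,fx=5,fy=5,interpolation=cv2.INTER_CUBIC)[:550,:600]
cv2.imwrite("pics/c1.png",a)
b=cv2.resize(t[190:290,370:470],None,fx=6,fy=6,interpolation=cv2.INTER_CUBIC)
s=cv2.imread("pics/side0.png")
cv2.imwrite("pics/c2.png",b)
```

```text
(no output)
```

View pics/c1.png

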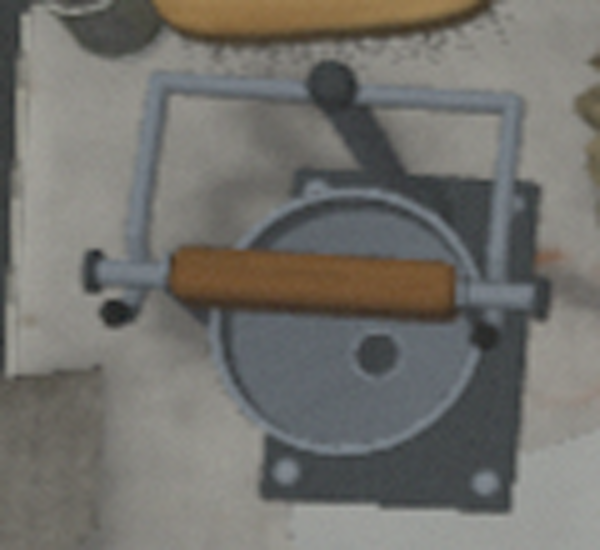

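View pics/c2.png

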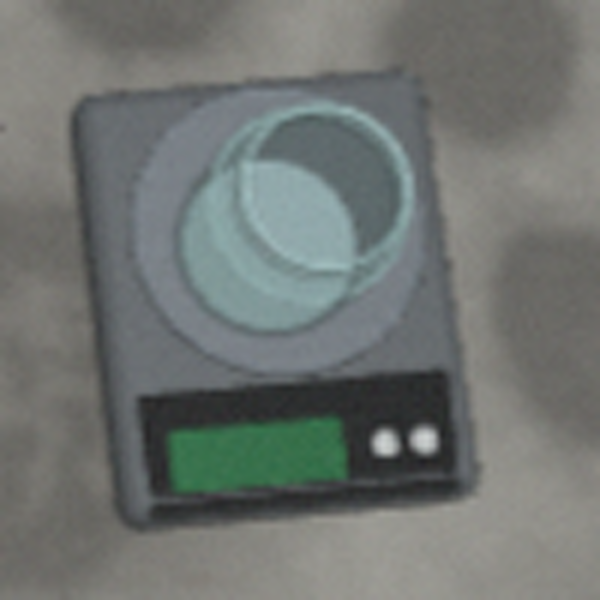

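The crops confirm it. Top-image pin ends are at c1 (95,271) and (541,300), wooden grip centre at about (315,283), and fork tips at (117,312) and (485,335). The clear jar stands on the scale pan with its mouth ellipse at c2 centre (327,187), about 172 px wide.

```bash
cat > h.py <<'E'
import numpy as np,cv2
from cell import *
def ray(n,uv,z,c=None):
    c=c or calibration(n);K=c["camera_matrix"];T=np.array(c["T"])
    d=T[:3,:3]@np.linalg.solve(K,[*uv,1]);o=T[:3,3]
    return o+d*(z-o[2])/d[2]
def proj(n,p,c=None):
    c=c or calibration(n);T=np.linalg.inv(c["T"]);q=np.array(c["camera_matrix"])@(T[:3,:3]@np.array(p)+T[:3,3]);return q[:2]/q[2]
def un(d,s,o): return (np.array(d)+.5)/s-.5+np.array(o)
E
python3 - <<'E'
from h import *
np.set_printoptions(precision=1,suppress=True)
f=lambda d,z:ray("top",un(d,5,(150,160)),z)
L,R=f((95,271),175),f((541,300),175)
print("pins",L,R,np.linalg.norm(L-R),(L+R)/2)
b=L-R;print("yaw of y axis",np.degrees(np.arctan2(b[1],b[0]))-90)
gl,gr=f((172,275),184),f((458,290),184);print("grip",(gl+gr)/2,np.linalg.norm(gl-gr),np.degrees(np.arctan2(*(gl-gr)[1::-1]))-90)
print("rim ctr",f((350,320),123),"post",f((332,82),184))
print("tips",f((117,312),192),f((485,335),192))
p=[f(x,8) for x in((299,170),(540,183),(510,510),(262,498))];print("plate",np.mean(p,0),np.linalg.norm(p[0]-p[1]),np.linalg.norm(p[1]-p[2]))
g=lambda d,z:ray("top",un(d,6,(370,190)),z)
print("mouth",g((327,187),132),np.linalg.norm(g((240,187),132)-g((413,187),132)),"pan",g((278,232),42),np.linalg.norm(g((133,232),42)-g((425,232),42)),"bottom",g((269,245),42))
print(proj("side",g((327,187),132)),proj("side",(L+R)/2))
for n,c,z,w in(("bowl",(317,186),154,0),("red",(303,269),99,0),("yel",(347,260),110,0)):print(n,ray("top",c,z))
s=cv2.imread("pics/side0.png")
k=cv2.resize(s[280:370,330:430],None,fx=6,fy=6,interpolation=2);cv2.imwrite("pics/s1.png",k)
E
```

```text
pins [524.4 277.6 175. ] [510.2 115.8 175. ] 162.45343496939583 [517.3 196.7 175. ]
yaw of y axis -5.029069685827466
grip [516.1 195.8 184. ] 102.8953651883254 -4.288192295748203
rim ctr [517.  195.6 123. ] post [591.8 191.1 184. ]
tips [504.6 263.9 192. ] [493.5 133.6 192. ]
plate [536.9 195.8   8. ] 107.04602875989046 147.40722265630586
mouth [ 512.2 -199.8  132. ] 56.05414247897959 pan [ 518.1 -204.6   42. ] 104.25678270257205 bottom [ 513.5 -201.1   42. ]
[373.7 297.3] [323.5 193. ]
bowl [579.1   6.  154. ]
red [428.1  36.5  99. ]
yel [442.3 -49.5 110. ]
```

View pics/s1.png

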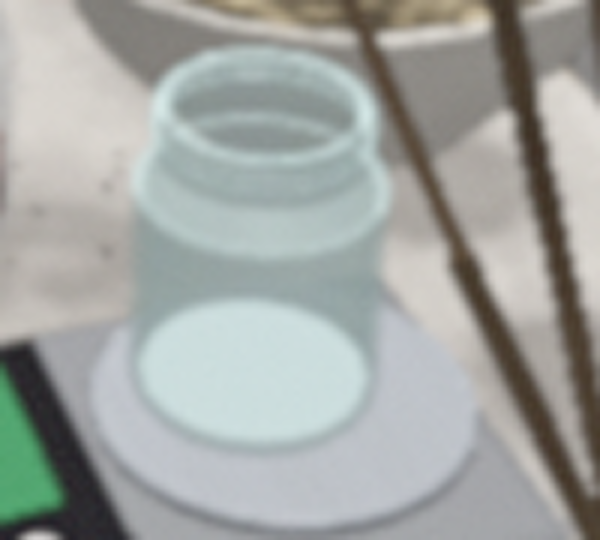

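The side view shows the mouth ellipse centred at s1 (266,106), which is side pixel (374.2,297.5). The top-view point projects to (373.7,297.3), so they agree. Mouth is about (512.5,-200) at z 132, grip about (517,196) at z 175, and the funnel yaw is about -4.6°. Now I'll raise the tool and move over the grip.

Emit:
{"api": "arm_command", "payload": {"delta_pos": [[0.05,-0.06,0.1],[0.11,-0.13,0.2],[0.18,-0.21,0.3],[0.26,-0.31,0.36],[0.34,-0.4,0.36]], "delta_rot": [[0,0,-0.04],[0,0,-0.08],[0,0,-0.13],[0,0,-0.18],[0,0,-0.23]], "claw": [0.2,0.3,0.3,0.3,0.3]}}

```text
t: 0.52
eef_pos: [262.1, 499.2, 307.7]
tcp_rot: [3.137, -0.0, 2.491]
ft_force: [1.2, 0.9, -1.0]
opening: 0.723
grip_force: 0.0
```

Emit:
{"api": "arm_command", "payload": {"delta_pos": [[0.1,-0.12,0],[0.2,-0.24,0],[0.3,-0.36,0],[0.4,-0.48,0],[0.5,-0.6,0]], "delta_rot": [[0,0,-0.065],[0,0,-0.13],[0,0,-0.195],[0,0,-0.26],[0,0,-0.325]], "claw": [0.3,0.3,0.3,0.3,0.3]}}

```text
t: 0.93
eef_pos: [386.9, 348.0, 304.6]
tcp_rot: [-3.141, 0.0, 1.979]
ft_force: [0.7, 0.5, 0.6]
opening: 0.696
grip_force: 0.0
```

Emit:
{"api": "arm_command", "payload": {"delta_pos": [[0.1,-0.12,0],[0.2,-0.24,0],[0.3,-0.36,0],[0.4,-0.48,0],[0.47,-0.55,0]], "delta_rot": [[0,0,-0.065],[0,0,-0.13],[0,0,-0.195],[0,0,-0.26],[0,0,-0.31]], "claw": [0.3,0.3,0.3,0.3,0.3]}}

```text
t: 1.35
eef_pos: [505.2, 209.3, 304.4]
tcp_rot: [-3.141, 0.001, 1.49]
ft_force: [1.1, 0.3, -0.2]
opening: 0.703
grip_force: 0.0
```

Run:
```python
from h import *
np.set_printoptions(precision=2,suppress=True)
s=state();print(s["t"],s["eef_pos"],np.degrees(s["tcp_rot"]),s["opening"],s["joints"])
c=calibration("wrist");im=read_camera("wrist");cv2.imwrite("pics/w0.png",im[:,:,::-1])
np.save("w0.npy",dict(c),allow_pickle=True)
print(proj("wrist",[517,196,184],c),proj("wrist",[517,196,25],c),np.array(c["T"]))
```

```text
1.35 [505.22 209.33 304.42] [-179.99    0.03   85.38] 0.7032615083789586 [ 0.27  0.3   1.62 -0.    1.22  0.35]
[334.12 245.72] [329.55 214.21] [[  1.    -0.08  -0.02 511.58]
 [ -0.08  -0.97  -0.24 276.64]
 [ -0.     0.24  -0.97 475.02]
 [  0.     0.     0.     1.  ]]
```

View pics/w0.png

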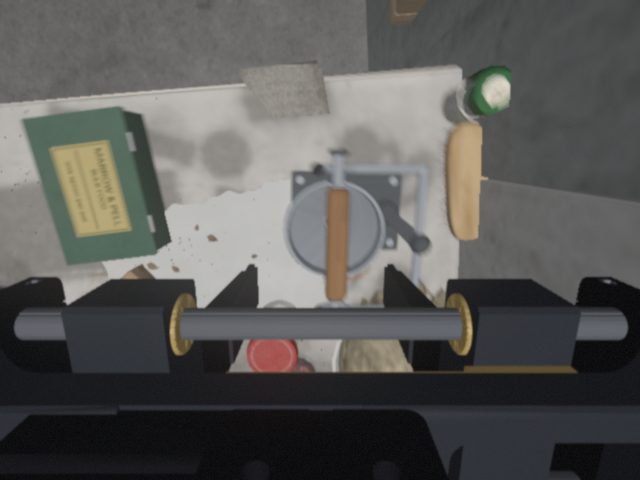

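The wrist view shows the wooden grip from (339,189) to (336.5,298), centred near (338,243.5). Compute its position and refine.

Run:
```python
from h import *
np.set_printoptions(precision=2,suppress=True)
im=cv2.imread("pics/w0.png").astype(int)
m=((im[...,2]-im[...,0]>35)&(np.indices((480,640))[0]>180)&(np.indices((480,640))[0]<305)).astype(np.uint8);m[:,:318]=0;m[:,360:]=0
ys,xs=np.nonzero(m);r=cv2.minAreaRect(np.c_[xs,ys].astype(np.float32));print(r,cv2.boundingRect(m))
for y in(195,215,240,265,290):
    x=np.nonzero(m[y])[0];a=[ray("wrist",(x.min()-.5,y),188),ray("wrist",(x.max()+.5,y),188)];print(y,x.min(),x.max(),(a[0]+a[1])/2,np.linalg.norm(a[0]-a[1]))
for y in (ys.min()-.5,ys.max()+.5):print(ray("wrist",(337.5,y),188))
```

```text
((337.0, 244.5), (109.0, 20.0), 90.0) (327, 190, 21, 110)
195 329 347 [525.79 239.21 188.  ] 15.963706784391333
215 328 346 [523.66 222.3  188.  ] 16.19521851539912
240 328 346 [521.99 200.36 188.  ] 16.494275836122128
265 327 345 [519.38 177.67 188.  ] 16.80454374762714
290 327 345 [517.57 154.03 188.  ] 17.12675161929463
[525.71 243.84 188.  ]
[518.22 144.69 188.  ]
```

Emit:
{"api": "arm_command", "payload": {"delta_pos": [[0.02,-0.02,-0.05],[0.04,-0.04,-0.12],[0.056,-0.057,-0.2],[0.056,-0.057,-0.27],[0.056,-0.057,-0.3]], "delta_rot": [[0,0,-0.003],[0,0,-0.003],[0,0,-0.003],[0,0,-0.003],[0,0,-0.003]], "claw": [0.3,0.3,0.3,0.3,0.3]}}

```text
t: 1.82
eef_pos: [516.9, 197.5, 227.3]
tcp_rot: [-3.138, 0.001, 1.492]
ft_force: [0.5, 0.5, -0.1]
opening: 0.7
grip_force: 0.0
```

Run:
```python
from h import *
np.set_printoptions(precision=2,suppress=True)
s=state();print(s["t"],s["eef_pos"],np.degrees(s["tcp_rot"]))
im=read_camera("wrist");c=calibration("wrist");s=state();print(s["eef_pos"])
cv2.imwrite("pics/w1.png",im[:,:,::-1])
print(proj("wrist",[517,196,188],c),proj("wrist",s["eef_pos"],c))
im=im.astype(int)
for y in(150,200,220,250,280):
    x=np.nonzero((im[y,:,0]-im[y,:,2]>25)&(abs(np.arange(640)-330)<60))[0]
    if len(x):a=[ray("wrist",(u,y),188,c) for u in (x.min()-.5,x.max()+.5)];print(y,x.min(),x.max(),(a[0]+a[1])/2,np.linalg.norm(a[0]-a[1]))
```

```text
1.8167 [516.94 197.47 227.31] [-179.82    0.06   85.48]
[516.78 197.62 227.03]
[320.05 263.05] [319.01 283.24]
200 306 335 [520.52 236.67 188.  ] 18.49001439095175
220 307 335 [519.84 224.14 188.  ] 18.13381413679741
250 307 335 [518.3  204.69 188.  ] 18.538870847049857
280 307 334 [516.37 184.37 188.  ] 18.308791036015506
```

View pics/w1.png

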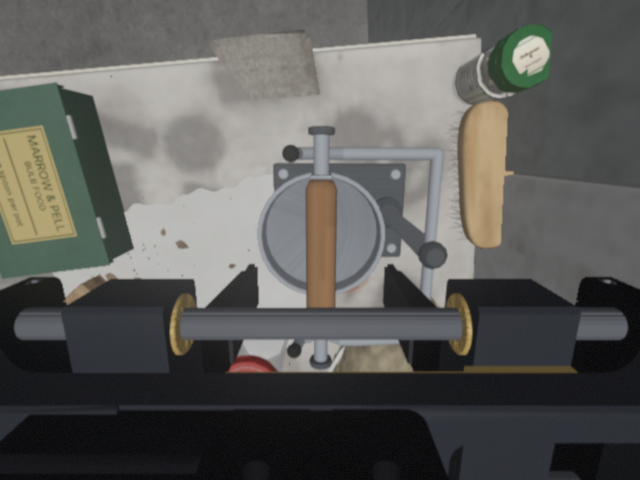

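The wrist view shows the grip centred between the fingers (column 321 against a finger midpoint of 320), and aligned. Descend and close.

Emit:
{"api": "arm_command", "payload": {"delta_pos": [[0.001,-0.006,-0.07],[0.001,-0.006,-0.14],[0.001,-0.006,-0.21],[0.001,-0.006,-0.26],[0.001,-0.006,-0.284]], "delta_rot": [[0,0,0],[0,0,0],[0,0,0],[0,0,0],[0,0,0]], "claw": [0.3,0.3,0.3,0.3,0.3]}}

```text
t: 2.28
eef_pos: [517.6, 196.6, 157.9]
tcp_rot: [-3.141, 0.0, 1.493]
ft_force: [-0.6, 0.7, 0.4]
opening: 0.703
grip_force: 0.0
```

Emit:
{"api": "arm_command", "payload": {"delta_pos": [[0,0,0],[0,0,0],[0,0,0],[0,0,0],[0,0,0]], "delta_rot": [[0,0,0],[0,0,0],[0,0,0],[0,0,0],[0,0,0]], "claw": [0.4,0.5,0.6,0.7,0.8]}}

```text
t: 2.7
eef_pos: [518.2, 196.5, 159.4]
tcp_rot: [3.14, -0.0, 1.492]
ft_force: [-0.3, -1.0, -0.3]
opening: 0.41
grip_force: 0.0
```

Emit:
{"api": "arm_command", "payload": {"delta_pos": [[0,0,0],[0,0,0],[0,0,0],[0,0,0],[0,0,0]], "delta_rot": [[0,0,0],[0,0,0],[0,0,0],[0,0,0],[0,0,0]], "claw": [0.9,1,1,1,1]}}

```text
t: 3.12
eef_pos: [517.1, 196.4, 158.7]
tcp_rot: [-3.14, 0.0, 1.492]
ft_force: [-4.0, 0.5, 3.2]
opening: 0.209
grip_force: 30.0
```

Gripped (opening 0.209, about 20 mm). Lift straight up.

Emit:
{"api": "arm_command", "payload": {"delta_pos": [[0,0,0.01],[0,0,0.03],[0,0,0.06],[0,0,0.1],[0,0,0.14]], "delta_rot": [[0,0,0],[0,0,0],[0,0,0],[0,0,0],[0,0,0]], "claw": [1,1,1,1,1]}}

```text
t: 3.53
eef_pos: [518.1, 196.4, 194.8]
tcp_rot: [3.141, -0.0, 1.492]
ft_force: [-0.8, 0.2, -1.3]
opening: 0.209
grip_force: 30.0
```

Emit:
{"api": "arm_command", "payload": {"delta_pos": [[0,0,0.05],[0,0,0.1],[0,0,0.16],[0,0,0.22],[0,0,0.28]], "delta_rot": [[0,0,0],[0,0,0],[0,0,0],[0,0,0],[0,0,0]], "claw": [1,1,1,1,1]}}

```text
t: 3.95
eef_pos: [517.9, 196.4, 265.5]
tcp_rot: [3.141, -0.0, 1.492]
ft_force: [0.0, 0.1, -2.0]
opening: 0.212
grip_force: 30.0
```

Emit:
{"api": "arm_command", "payload": {"delta_pos": [[0,0,0.06],[0,0,0.13],[0,0,0.2],[0,0,0.27],[0,0,0.34]], "delta_rot": [[0,0,0],[0,0,0],[0,0,0],[0,0,0],[0,0,0]], "claw": [1,1,1,1,1]}}

```text
t: 4.37
eef_pos: [517.7, 196.3, 350.7]
tcp_rot: [3.141, -0.0, 1.492]
ft_force: [-0.1, -0.2, -2.9]
opening: 0.208
grip_force: 30.0
```

Run:
```python
from h import *
a=read_camera("side")[130:290,240:420,::-1];cv2.imwrite("pics/l0.png",cv2.resize(a,None,fx=3.5,fy=3.5,interpolation=2))
s=state();print(s["t"],s["eef_pos"],s["ft_force"],s["joints"])
```

```text
4.4167 [518.5329991  196.57543105 354.08807907] [-0.30562313 -0.69585485  2.01489271] [ 2.43256920e-01  2.73765176e-01  1.52711942e+00 -3.18952022e-05
  1.33471433e+00  3.21728703e-01]
```

View pics/l0.png

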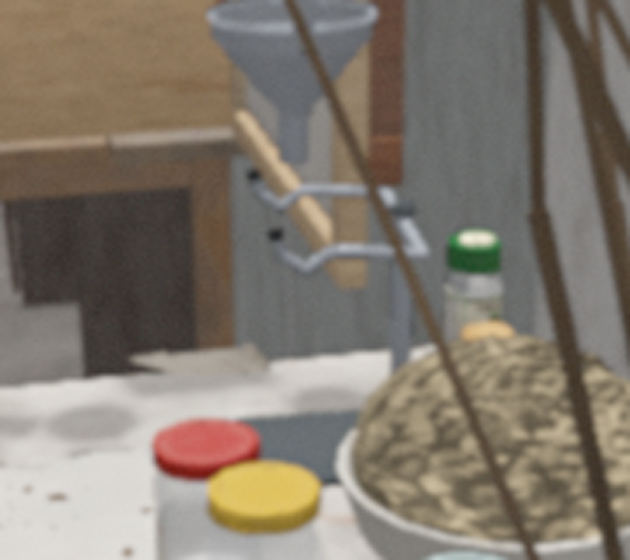

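The side view shows the funnel upright and clear above the fork tips (spout end at crop (292,160), nearest tips (255,175) and (275,235)). Carry it across, high over everything.

Emit:
{"api": "arm_command", "payload": {"delta_pos": [[0,-0.02,0],[0,-0.06,0],[0,-0.12,0],[0,-0.19,0],[0,-0.26,0]], "delta_rot": [[0,0,0],[0,0,0],[0,0,0],[0,0,0],[0,0,0]], "claw": [1,1,1,1,1]}}

```text
t: 4.83
eef_pos: [517.3, 130.0, 347.3]
tcp_rot: [-3.14, 0.001, 1.493]
ft_force: [-0.4, -0.3, -2.3]
opening: 0.209
grip_force: 30.0
```

Emit:
{"api": "arm_command", "payload": {"delta_pos": [[-0.004,-0.08,0],[-0.008,-0.16,0],[-0.012,-0.24,0],[-0.016,-0.32,0],[-0.02,-0.4,0]], "delta_rot": [[0,0,0],[0,0,0],[0,0,0],[0,0,0],[0,0,0]], "claw": [1,1,1,1,1]}}

```text
t: 5.25
eef_pos: [512.1, 29.7, 347.4]
tcp_rot: [-3.14, 0.0, 1.492]
ft_force: [-0.6, -0.1, -1.9]
opening: 0.214
grip_force: 30.0
```

Emit:
{"api": "arm_command", "payload": {"delta_pos": [[0,-0.08,0],[0,-0.16,0],[0,-0.24,0],[0,-0.32,0],[0,-0.4,0]], "delta_rot": [[0,0,0],[0,0,0],[0,0,0],[0,0,0],[0,0,0]], "claw": [1,1,1,1,1]}}

```text
t: 5.67
eef_pos: [512.0, -70.2, 347.4]
tcp_rot: [-3.14, -0.0, 1.492]
ft_force: [0.5, -0.1, -1.3]
opening: 0.21
grip_force: 30.0
```

Emit:
{"api": "arm_command", "payload": {"delta_pos": [[0,-0.08,0],[0,-0.16,0],[0,-0.24,0],[0,-0.31,0],[0,-0.37,0]], "delta_rot": [[0,0,0],[0,0,0],[0,0,0],[0,0,0],[0,0,0]], "claw": [1,1,1,1,1]}}

```text
t: 6.08
eef_pos: [512.0, -162.8, 347.3]
tcp_rot: [-3.14, -0.0, 1.492]
ft_force: [-0.8, -0.1, -2.5]
opening: 0.213
grip_force: 30.0
```

Emit:
{"api": "arm_command", "payload": {"delta_pos": [[0,-0.05,0],[0,-0.09,0],[0,-0.12,0],[0,-0.14,0],[0,-0.15,0]], "delta_rot": [[0,0,0],[0,0,0],[0,0,0],[0,0,0],[0,0,0]], "claw": [1,1,1,1,1]}}

```text
t: 6.5
eef_pos: [512.8, -199.0, 348.4]
tcp_rot: [-3.141, -0.0, 1.492]
ft_force: [0.0, 0.3, -2.1]
opening: 0.206
grip_force: 30.0
```

Emit:
{"api": "arm_command", "payload": {"delta_pos": [[0,0,0],[0,0,0],[0,0,0],[0,0,-0.03],[0,0,-0.06]], "delta_rot": [[0,0,0],[0,0,0],[0,0,0],[0,0,0],[0,0,0]], "claw": [1,1,1,1,1]}}

```text
t: 6.92
eef_pos: [513.0, -198.2, 333.3]
tcp_rot: [3.141, 0.0, 1.493]
ft_force: [0.4, -0.5, -2.4]
opening: 0.212
grip_force: 30.0
```

Run:
```python
from h import *
np.set_printoptions(precision=1,suppress=True)
im=read_camera("side")[:,:,::-1];cv2.imwrite("pics/m_full.png",im)
s=state();print(s["t"],s["eef_pos"],s["tcp_rot"],s["ft_force"])
e=s["eef_pos"];print(proj("side",e-[0,0,133.7]),proj("side",[512.5,-200,132]))
a=im[170:330,290:450];cv2.imwrite("pics/m0.png",cv2.resize(a,None,fx=3.75,fy=3.75,interpolation=2))
```

```text
6.9667 [ 512.5 -198.   331.4] [-3.1 -0.   1.5] [ 0.6  0.1 -4. ]
[375.1 259.2] [374.  297.3]
```

View pics/m0.png

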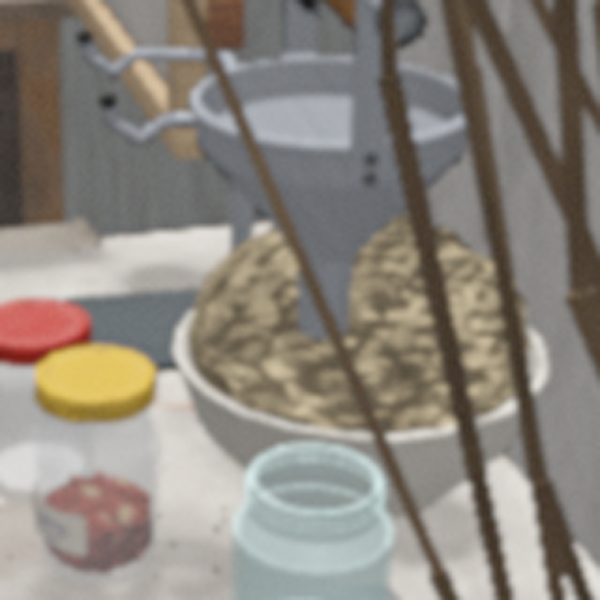

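The side view shows the spout end at about crop (325,333), directly above the jar mouth centre (317,487), with a clear gap. Lower to about 25 mm clearance and check again.

Emit:
{"api": "arm_command", "payload": {"delta_pos": [[-0.004,-0.005,-0.03],[-0.004,-0.005,-0.07],[-0.004,-0.005,-0.11],[-0.004,-0.005,-0.14],[-0.004,-0.005,-0.16]], "delta_rot": [[0,0,0],[0,0,0],[0,0,0],[0,0,0],[0,0,0]], "claw": [1,1,1,1,1]}}

```text
t: 7.38
eef_pos: [511.7, -199.7, 292.2]
tcp_rot: [-3.14, -0.001, 1.492]
ft_force: [0.6, 0.1, -1.4]
opening: 0.21
grip_force: 30.0
```

Emit:
{"api": "arm_command", "payload": {"delta_pos": [[0,0,0],[0,0,0],[0,0,0],[0,0,0],[0,0,0]], "delta_rot": [[0,0,0],[0,0,0],[0,0,0],[0,0,0],[0,0,0]], "claw": [1,1,1,1,1]}}

```text
t: 7.8
eef_pos: [512.0, -199.9, 294.0]
tcp_rot: [3.141, 0.0, 1.492]
ft_force: [0.5, -0.3, -1.5]
opening: 0.209
grip_force: 30.0
```

Run:
```python
from h import *
np.set_printoptions(precision=1,suppress=True)
im=np.mean([read_camera("side") for _ in range(4)],0)[:,:,::-1]
es=[state()["eef_pos"]];e=es[0];print(state()["t"],e)
print(proj("side",e-[0,0,133.7]),proj("side",[512.5,-200,132]))
a=im[220:320,330:430];cv2.imwrite("pics/m1.png",cv2.resize(a,None,fx=6,fy=6,interpolation=2))
```

```text
8.0 [ 512.  -199.8  293.8]
[374.2 281.7] [374.  297.3][ WARN:0@5.706] global loadsave.cpp:1063 imwrite_ Unsupported depth image for selected encoder is fallbacked to CV_8U.
```

View pics/m1.png

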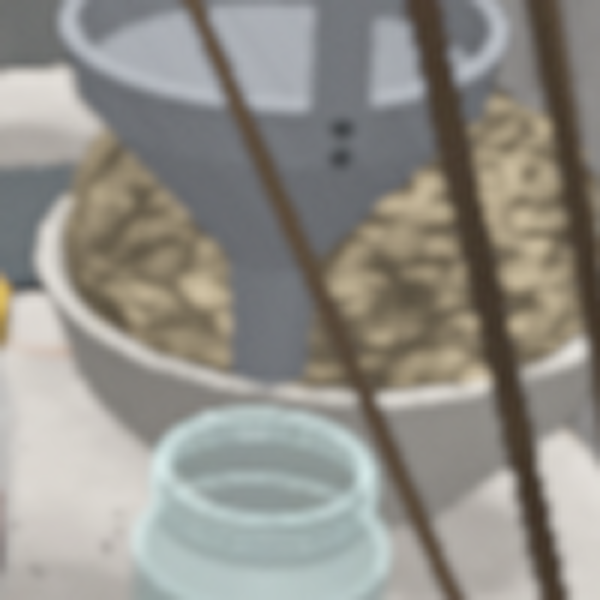

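The side view shows the spout end at about crop (269.5,370) over the mouth centre (265.5,467), upright and within about 1 mm in x. I've used all my picture views, so the edges get checked numerically from here.

Run:
```python
from h import *
np.set_printoptions(precision=1,suppress=True,linewidth=200)
a=np.mean([read_camera("side") for _ in range(4)],0)
e=state()["eef_pos"];print(e)
for u in(371,373,375,378):print(u,"rows276-290",a[276:291,u].mean(1).astype(int),(a[276:291,u,0]-a[276:291,u,2]).astype(int))
for v in(272,276,280):print(v,"cols364-386",(a[v,364:387,0]-a[v,364:387,2]).astype(int),a[v,364:387].mean(1).astype(int))
for v in(297,298):print(v,"jar cols",a[v,350:400].mean(1).astype(int))
print("jar rows 284-312",a[284:313,374].mean(1).astype(int))
def circ(c,r):
    t=np.linspace(0,2*np.pi,90);p=np.array([proj("side",np.add(c,[r*np.cos(x),r*np.sin(x),0])) for x in t]);return p.min(0),p.max(0)
s=e-[0,0,133.7]
print("spout",circ(s,10),"rim",circ(s+[0,0,98],52),"mouth out",circ([512.5,-200,132],28))
print("rim rows218-245 col 360",a[215:246,355].mean(1).astype(int));print("rim cols v=225",a[224,330:350].mean(1).astype(int),a[224,405:425].mean(1).astype(int))
```

```text
[ 512.  -199.8  293.7]
371 rows276-290 [114 115 114 114 114 112 118 146 170 156 136 159 187 187 183] [ -8  -8  -7  -7  -9  -9  -6   0   5   7   7  -3 -10 -12 -14]
373 rows276-290 [117 116 117 117 116 114 116 126 144 146 138 160 188 188 182] [ -8  -8  -7  -7  -8  -9  -7  -5   1   4   6  -3 -10 -13 -14]
375 rows276-290 [117 117 118 117 117 115 116 127 151 163 150 159 185 186 179] [ -8  -7  -8  -8  -7  -8  -7  -5   1   7   7  -2 -10 -14 -14]
378 rows276-290 [115 116 115 115 114 113 112 130 170 191 171 147 168 192 185] [ -8  -8  -7  -8  -8  -8  -7   4  11  11  10   5  -5 -12 -13]
272 cols364-386 [33 35 37 32 15 -3 -8 -7 -7 -7 -8 -8 -8 -7 -7 -8 -5  3 16 26 30 29 29] [111 126 145 148 132 117 114 114 115 116 117 117 117 118 117 115 114 110 101  86  74  74  88]
276 cols364-386 [34 34 34 30 12 -3 -8 -8 -7 -8 -8 -8 -8 -7 -8 -7 -2 14 26 30 25 26 30] [125 122 124 127 121 115 113 114 115 117 117 117 118 118 115 114 113 114 112 104  91  79  72]
280 cols364-386 [28 34 37 32 16 -3 -8 -9 -7 -8 -8 -7 -8 -7 -8 -7  1 19 31 32 31 30 30] [122 127 133 133 124 114 112 114 115 116 116 117 118 116 114 113 113
[... 382 characters left out ...]
3 142 144 144 145 145 150 163 192 218 216 187 143 109  83  75  90 118
 134]
jar rows 284-312 [144 151 142 161 189 188 181 176 177 165 151 147 144 144 157 173 163 149 146 147 148 167 189 181 171 175 172 170 168]
spout (array([367.7, 278.5]), array([380.8, 285. ])) rim (array([340.5, 209.8]), array([413.6, 237.2])) mouth out (array([356. , 288.1]), array([392.1, 307.3]))
rim rows218-245 col 360 [123 125 126 125 124 124 124 136 160 174 176 175 174 173 173 174 174 180 187 178 149 120 112 112 112 112 110 111 111 110 107]
rim cols v=225 [112 112 111 111 112 111 111 110 112 135 171 188 175 145 121 116 117 119 121 129] [108 111 111 110 109 118 151 181 187 168 145 135 120  93  66  59  61  70  90 115]
```

Spout column 374.3 matches the prediction of 374.25, and the height agrees to about 1.5 mm. Lower the last 18.75 mm.

Emit:
{"api": "arm_command", "payload": {"delta_pos": [[0,0,-0.015],[0,0,-0.035],[0,0,-0.055],[0,0,-0.068],[0,0,-0.075]], "delta_rot": [[0,0,0],[0,0,0],[0,0,0],[0,0,0],[0,0,0]], "claw": [1,1,1,1,1]}}

```text
t: 8.62
eef_pos: [511.8, -199.7, 274.1]
tcp_rot: [-3.141, -0.0, 1.492]
ft_force: [0.1, -0.2, -1.4]
opening: 0.213
grip_force: 30.0
```

Emit:
{"api": "arm_command", "payload": {"delta_pos": [[0,0,0],[0,0,0],[0,0,0],[0,0,0],[0,0,0]], "delta_rot": [[0,0,0],[0,0,0],[0,0,0],[0,0,0],[0,0,0]], "claw": [1,1,1,1,1]}}

```text
t: 9.03
eef_pos: [512.0, -199.9, 275.1]
tcp_rot: [3.141, 0.0, 1.492]
ft_force: [-0.0, -0.2, -2.2]
opening: 0.204
grip_force: 30.0
```

Run:
```python
from h import *
np.set_printoptions(precision=2,suppress=True,linewidth=200)
a=np.mean([read_camera("side") for _ in range(4)],0)
s=state();e=s["eef_pos"];print(s["t"],e,s["ft_force"],proj("side",e-[0,0,133.7]))
for u in(372,374,376):print(u,"rows284-310",a[284:311,u].mean(1).astype(int))
for v in(284,288):print(v,"cols362-388",(a[v,362:389,0]-a[v,362:389,2]).astype(int),a[v,362:389].mean(1).astype(int))
```

```text
9.2333 [ 511.96 -199.85  274.99] [-0.35 -0.6  -1.68] [373.81 292.22]
372 rows284-310 [115 115 116 116 115 116 116 115 115 115 124 137 143 144 159 176 165 150 147 146 149 172 194 184 171 173 172]
374 rows284-310 [117 118 117 118 118 117 118 116 115 115 122 134 143 144 157 173 164 150 146 146 148 167 188 181 172 174 172]
376 rows284-310 [119 119 118 117 117 118 116 116 115 115 121 133 143 145 154 169 166 154 147 145 147 168 188 179 168 173 172]
284 cols362-388 [ 8  8  7  8  8  6  0 -7 -8 -8 -7 -8 -8 -8 -7 -7 -9 -8 -1 12 18 19 18 18 19 19 20] [135 140 150 161 165 153 130 117 114 115 115 116 117 118 119 118 115 112 115 127 134 136 137 135 128 117 101]
288 cols362-388 [ 4  0 -4 -6 -7 -8 -6 -8 -7 -7 -7 -7 -7 -8 -8 -8 -8 -6 -3  0  4  6  7  8  8  8  7] [134 150 166 171 167 152 130 116 115 115 115 117 118 117 117 116 114 114 126 139 142 138 138 136 137 138 137]
```

The gap is about 9–10 mm, the spout is centred (column 374.2 against mouth 374.2), and the arm is still and force-free.

```bash
python3 -c "
from cell import *
print(job_done())"
```

```text
the job is handed in; nothing more can be done
None
```

I lifted the funnel off its hook and carried it across. I handed the job in with the funnel held upright and still, its spout centred over the open jar's mouth about 1 cm above the rim; the hand-in returned no verdict.

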